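# Unbolt the melter's lid and hold it at 40 degrees

### The job

Someone on the far side of the table needs to reach into the chocolate melter, whose hinge is turned towards you. Draw the slide bolt that locks the lid all the way back to its stop, then lift the lid until it stands open at 40 degrees, and finish while still holding it there, steady, because it falls shut when let go. Do not force the lid against the bolt, and leave the things around the melter where they are.

Things in the scene. Friction and masses are not known exactly. Their poses are not given: they have to be found in the camera images.
- melter: White chocolate melter, a box 256 (x) x 278 (y) mm in plan, fixed to the table. Origin: near the middle of its underside, on the table; z up. Its x axis points from its control panel (front, at x = -112 mm) to its hinged side; it stands with the hinged side towards the robot and the controls towards the far side of the table, turned up to 0.35 rad either way. Rim 115 mm above the table, lid plate from 115 to 129 mm.
- melter_lid (a joint): Angle of the lid in rad about a horizontal hinge along the melter's y axis: 0 shut, grows as the far edge rises and tips back towards the robot; 0.698 is 40 degrees; stop at 1.745. Lid about 0.3 kg; it falls shut when let go at any angle up to about 1.3 rad, lifting at the knob takes about 3 to 4 N.
- lid_hinge (a point): Point on the lid's hinge axis at mid-width, 121 mm above the table, at the side nearest the robot (melter frame x = 118, y = 4 mm).
- lid_knob (a point): Black knob on the middle of the lid: 35 mm wide, 25 mm high, standing on the lid plate (129 to 154 mm above the table when shut). The point is on its axis, 14 mm above the lid plate, 110 mm in front of the hinge axis and 22 mm above it when shut (melter frame x = 8.5, y = 4.5, z = 143 mm); z axis along the knob's axis, square to the lid. The knob turns with the lid.
- bolt (a joint): Travel of the steel slide bolt on the top edge of the melter's front, in m: 0 shut (the rod passes through the eye on the lid's edge and locks it), 0.045 fully drawn, at its stop. It slides along the melter's +y axis (about to the robot's right), needs about 3 N, and stays where it is left. The lid is free above 0.028.
- bolt_grip (a point): Middle of the black grip of the bolt's upright handle: grip 16 mm thick and 28 mm high (144 to 172 mm above the table), vertical; free space round it above 130 mm. Below it a 12 mm steel post down to the rod, 104 mm above the table. Shut: melter frame x = -124, y = 34, z = 158 mm.
- nozzle_1: small steel piping nozzle, cone 27 mm wide, 36 mm high, standing beside the melter; bystander; origin under its middle.
- ring_cutter_1: steel ring cutter, 67 mm wide, 28 mm high, standing on the other side of the melter; bystander; origin under its middle.
- probe_thermometer: flat hand thermometer, 132 x 47 x 17 mm, lying to the left; bystander; origin under its middle.
- offset_spatula: offset spatula with wooden handle, 245 x 23 x 14 mm, lying to the left; bystander; origin under its middle.

How it is judged:
On the way, in this order (a step that is already met when the one before it is completed fails the run):
1. the bolt is drawn back while the lid is still shut (value of joint bolt above 0.036 m and value of joint melter_lid below 0.06 rad), for 0.1 s.
2. the robot holds the lid open at 40 degrees (value of joint melter_lid between 0.593 and 0.803 rad and contact force between any of the fingers, the arm and melter_lid above 0.5 N), for 0.3 s.
At the end, for the whole second after the job is handed in: The robot holds the lid (contact above 0.5 N), at rest (under 0.05 rad/s), within 6 degrees (0.105 rad) of 40 degrees open, with the bolt still drawn more than 36 mm (all of step 2 and value of joint bolt above 0.036 m and velocity of joint melter_lid between -0.05 and 0.05 rad/s); the arm keeps its last pose, push and grip.
It fails at once if the lid is forced against the shut bolt with more than 20 N (contact force between melter_lid and bolt above 20 N).
It fails at once if a thing beside the melter or to the left is moved by more than 3 cm (distance of any of nozzle_1, ring_cutter_1, probe_thermometer, offset_spatula from where it was at the start of the episode above 0.03 m).
It also fails if it takes over 43 s, if anything falls off the work surface, if the arm or the gripper's body presses on something with over 40 N, if the wrist force passes 120 N, or if a joint passes its speed limit or range.

### The arm

A 6-joint arm with a two-finger parallel gripper is mounted at the origin on a cart in front of the work surface, level with it; the furniture and walls round the work are solid. World frame = base frame: x ahead of the robot, y to its left, z up, the work surface at z = 0. Lengths are in m, angles in rad, forces in N, time in s.
With the tool pointing down it reaches from about 0.375 to 0.9 m from the base axis. Payload 3.1 kg.
Tool frame: the origin (TCP) lies midway between the tips of the shut fingers; the grasp point (between the pads) lies 19 mm behind it (arm.grip_point_offset is the distance from the TCP to the grasp point, in m); z points along the fingers, y is the direction in which the jaws open and shut (so a half turn about z gives the same grasp; the last joint's range is limited). The gripper opens to 85 mm and grips with 20 to 120 N. Pads are 22 mm wide; open, the fingers measure 114 mm over their backs; the gripper's body (76 mm by 85 mm) begins 54 mm behind the grasp point. The pads swing forward as they close: fully open they stand 13 mm farther back than shut.
Start: joints at [-1.365, 0.527, 1.433, -0, 1.181, -0.178], TCP at [0.235, -0.579, 0.231] pointing down, gripper open.
Joint ranges: [-3.08, 3.08], [-0.75, 2.2], [0.22, 2.44], [-1.43, 4.57], [0, 2.65], [-2.85, 2.85]. Speed limits (rad/s): [2.79, 2.79, 3.14, 3.14, 3.14, 3.14].

### API

Orientations are given as a unit quaternion [x, y, z, w].
In Python, from plant import arm, solve_ik, vision, job gives the robot as it stands. The module is installed in compiled form; this text tells all that it offers. Calls block until the motion is done:
- arm.move_ptp(position, orientation): joint-space move of the TCP to a pose.
- arm.move_linear(position, rotation=None, feed=0.15): straight line of the TCP; rotation=None keeps the orientation; feed is the mean speed in m/s.
- arm.move_j(angles): joint-space move.
- arm.grip(opening, f_grip=None): opening from 0.0 (shut) to 1.0 (fully open); f_grip is the grip in N (None keeps the last); returns when the fingers have stopped.
- arm.sleep(seconds).
- solve_ik(position, orientation): joint angles nearest the present ones, or None.
- arm.sense(): the state.
- vision.grab_frame(name): name is "scene" or "top"; returns a dict with "pixels" (400x640x3 uint8, blue, green, red), "K" (3x3 intrinsics, pixels), "D" ([k1, k2, p1, p2, k3] as OpenCV has them; the pictures are not rectified), "world_to_cam" (4x4, takes a point from world to camera coordinates). Camera axes: x right, y down, z forward; pixel columns grow to the right and rows downward; lengths in m; the calibration is good to about 2 mm. A picture is of the moment at which its call begins. There is no depth.
A pose or a line that the arm cannot do raises arm.MotionError and nothing moves.
- job.close_job(): hands the job in, once; it reports no verdict.
The state is a dict: "clock": time; "qpos": joint angles; "qvel": joint speeds; "joint_torque": joint torques, N m; "position": TCP position; "ee_rot": TCP orientation; "ft_force": force on the tool from outside, world axes, zero at the start; "torque": the same for the moment, N m; "grip_width": opening from 0.0 (shut) to 1.0 (fully open).
Only numpy, scipy, OpenCV 4.12 (cv2) and the standard library are available. Lean on these libraries where they do the work, as an engineer would, in place of code of your own. Each camera call takes 0.05 s, during which the arm holds its last target.

## Working session

There is one attempt and no reset: what is moved stays moved. The work goes in short steps, each a Python script; the robot and the scene stay as the last script left them, time stands still between calls to the robot, and variables do not carry over. Pictures are saved under pics/ and viewed, and the job is handed in when it is done.

```bash
mkdir -p pics; ls; python3 - <<'E'
from plant import arm, vision
import cv2
for n in("scene","top"):
    f=vision.grab_frame(n); cv2.imwrite(f"pics/{n}0.png",f["pixels"]); print(n,f["K"],f["D"],f["world_to_cam"])
s=arm.sense(); print(s["clock"],s["ee_rot"],s["grip_width"],s["ft_force"])
E
```

```text
pics
scene [[499.66988685   0.         322.00123327]
 [  0.         499.66988685 209.80780936]
 [  0.           0.           1.        ]] [0.02652897 0.         0.         0.         0.        ] [[ 0.31868397  0.94785856 -0.00216077 -0.40582699]
 [ 0.82783716 -0.27943985 -0.48641444 -0.26249865]
 [-0.4616559   0.15322372 -0.87372554  1.58171745]
 [ 0.          0.          0.          1.        ]]
top [[407.91610334   0.         316.27110165]
 [  0.         407.91610334 202.48884574]
 [  0.           0.           1.        ]] [-0.02125852  0.          0.          0.          0.        ] [[-0.02025149 -0.99977673  0.00602999  0.25053346]
 [-0.99639567  0.01968535 -0.08251156  0.48329234]
 [ 0.08237443 -0.00767924 -0.99657187  1.17060914]
 [ 0.          0.          0.          1.        ]]
0.1 [ 9.81552087e-01  1.91192542e-01 -1.34180162e-05 -9.54906888e-04] 1.0000481653267623 [ 0.62444033  0.01845773 -0.74023144]
```

View pics/scene0.png

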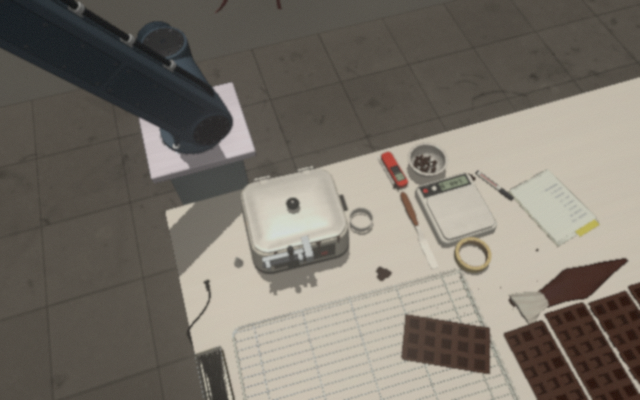

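View pics/top0.png

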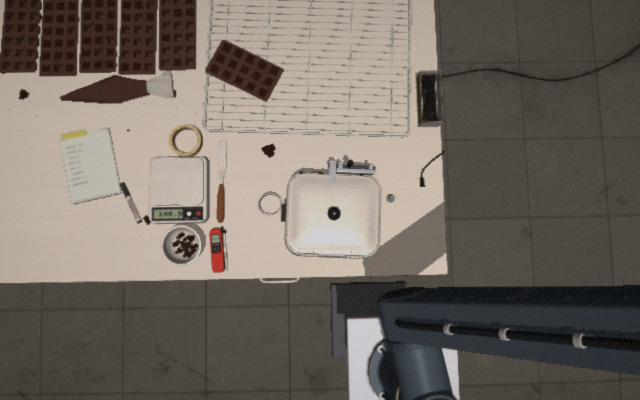

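The top view shows the melter's lid with its knob at about (334,213) and the bolt hardware at about (350,165). The ring is at (270,203) and the nozzle at (390,198). I'll zoom in on both views.

```bash
python3 - <<'E'
import cv2
a=cv2.imread("pics/top0.png")[145:270,260:410]; b=cv2.imread("pics/scene0.png")[155:300,225:385]
cv2.imwrite("pics/topz.png",cv2.resize(a,None,fx=5,fy=4.8*1.0416,interpolation=cv2.INTER_CUBIC)[:600])
cv2.imwrite("pics/scenez.png",cv2.resize(b,None,fx=4,fy=4,interpolation=cv2.INTER_CUBIC)[:600])
E
```

```text
(no output)
```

View pics/topz.png

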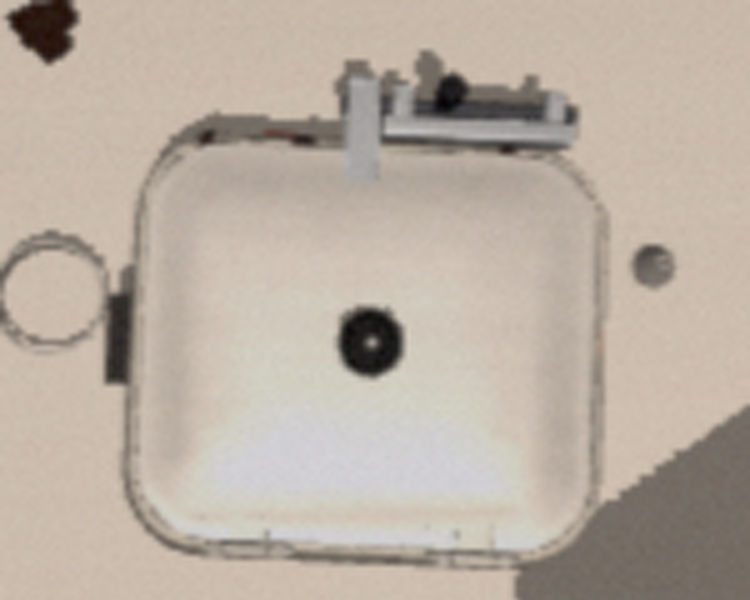

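View pics/scenez.png

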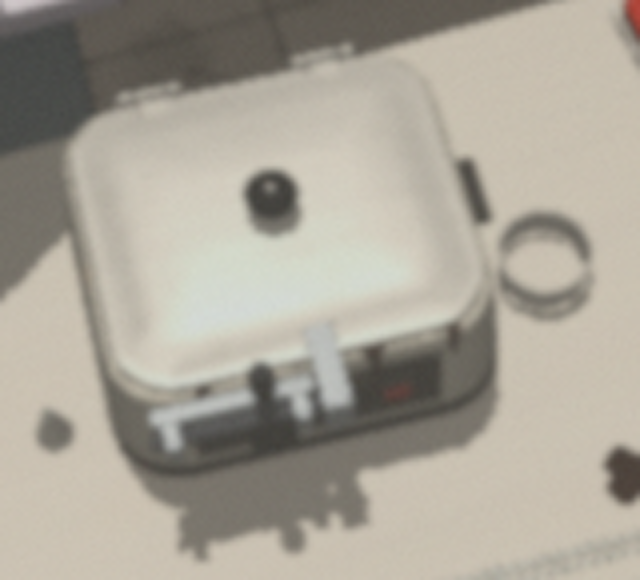

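The top zoom shows the knob centre at image (334.2,213.4) and the bolt grip's top at (350.4,163.4). The scene zoom shows the knob at (292.8,202.5) and the grip at (290.5,249.5). The bolt is shut.

```bash
cat > h.py <<'E'
from plant import arm, solve_ik, vision, job
import cv2, numpy as np
from scipy.spatial.transform import Rotation as R
def ray(f,uv):
    p=cv2.undistortPoints(np.array([[uv]],float),f["K"],np.array(f["D"]))[0,0]
    T=f["world_to_cam"]; d=T[:3,:3].T@np.array([p[0],p[1],1]); c=-T[:3,:3].T@T[:3,3]
    return c,d/np.linalg.norm(d)
def onz(f,uv,z):
    c,d=ray(f,uv); return c+d*(z-c[2])/d[2]
def tri(r):
    A=sum(np.eye(3)-np.outer(d,d) for c,d in r); b=sum((np.eye(3)-np.outer(d,d))@c for c,d in r)
    return np.linalg.solve(A,b)
def proj(f,P):
    T=f["world_to_cam"]; return cv2.projectPoints(np.array([P],float),cv2.Rodrigues(T[:3,:3])[0],T[:3,3],f["K"],np.array(f["D"]))[0][0,0]
E
python3 - <<'E'
from h import *
t=vision.grab_frame("top"); s=vision.grab_frame("scene")
def blob(f,x0,y0,x1,y1,th):
    g=f["pixels"][y0:y1,x0:x1].max(2); m=(g<th).astype(np.uint8)
    n,l,st,c=cv2.connectedComponentsWithStats(m); return [(c[i]+[x0,y0],st[i][:5].tolist()) for i in range(1,n) if st[i][4]>8]
bt=blob(t,322,200,348,226,90); bs=blob(s,280,190,306,215,90); print(bt,bs)
print(blob(t,345,157,358,170,70),blob(s,285,243,297,262,70))
kt=bt[0][0];
print("knob",onz(t,kt,.150),tri([ray(t,kt),ray(s,bs[0][0])]))
print("grip",onz(t,(350.4,163.4),.170),tri([ray(t,(350.4,163.4)),ray(s,(290.5,249.5))]))
k=onz(t,kt,.150); g=onz(t,(350.4,163.4),.168)
a=np.arctan2(*(g-k)[[1,0]])-np.arctan2(29.5,-132.5); print("yaw",a%(2*np.pi)-np.pi, np.linalg.norm((g-k)[:2]))
# lid edges in top: hull of bright lid
px=t["pixels"]
for z,ps in((.125,[(286.6,175.+0),(285.5,243)]),(.125,[(381,187),(379.8,243)]),(.110,[(335,172.4),(375,174)])):
    q=[onz(t,p,z) for p in ps]; d=q[1]-q[0]; print(q,np.degrees(np.arctan2(d[1],d[0])))
for p,z in(((390.4,198),.018),((270,203),.02)): print(onz(t,p,z))
E
```

```text
[(array([333.52419355, 212.87903226]), [6, 7, 12, 13, 124])] [(array([292.38554217, 203.96385542]), [7, 9, 11, 11, 83])]
[(array([349.8627451 , 164.45098039]), [0, 3, 13, 8, 51])] [(array([290.44444444, 251.88888889]), [4, 7, 3, 5, 9])]
knob [0.44951199 0.19768544 0.15      ] [0.44987119 0.19730933 0.14338484]
grip [0.57473398 0.15229376 0.17      ] [0.5771686  0.15287681 0.158766  ]
yaw -0.12910778038429704 0.13359475348110592
[array([0.55468472, 0.31937398, 0.125     ]), array([0.3739896 , 0.32485618, 0.125     ])] 178.2622063711111
[array([0.51752445, 0.06805483, 0.125     ]), array([0.36888529, 0.07616058, 0.125     ])] 176.87857891143847
[array([0.56154112, 0.18908793, 0.11      ]), array([0.55509581, 0.08063895, 0.11      ])] -93.40118498806416
[0.49720507 0.0235448  0.018     ]
[0.48931105 0.37563514 0.02      ]
```

```bash
python3 - <<'E'
from h import *
t=vision.grab_frame("top"); s=vision.grab_frame("scene")
k=np.array([.450,.1974,0])
def W(P,yaw): return k+R.from_euler("z",yaw).apply(np.array(P)-[.0085,.0045,0])
out=[]
for f,(x0,y0,w,h) in((t,(275,150,120,115)),(s,(230,160,130,120))):
    im=cv2.resize(f["pixels"][y0:y0+h,x0:x0+w],None,fx=5,fy=5,interpolation=cv2.INTER_CUBIC)
    for yaw,c in((np.pi-.05,(0,0,255)),(np.pi-.12,(255,0,0))):
        for P in ([-.124,.034,.172],[-.124,.034,.144],[.0085,.0045,.154],[.118,.004,.121],[-.124,.034,.104],[.016,-.139+.0,.115],[.016,.139,.115],[-.112,.0,.115]):
            u=(proj(f,W(P,yaw))-[x0,y0]+.5)*5-.5; cv2.circle(im,tuple(int(v) for v in u),3,c,1)
    cv2.imwrite(f"pics/ov{len(out)}.png",im[:600,:800]); out.append(1)
E
```

```text
(no output)
```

View pics/ov0.png

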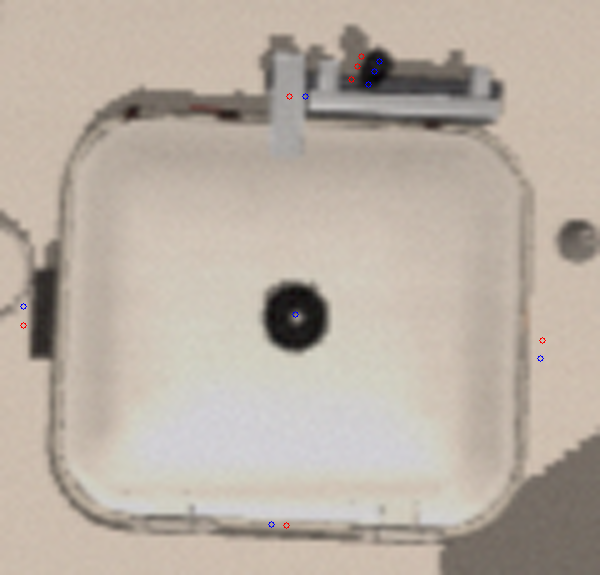

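View pics/ov1.png

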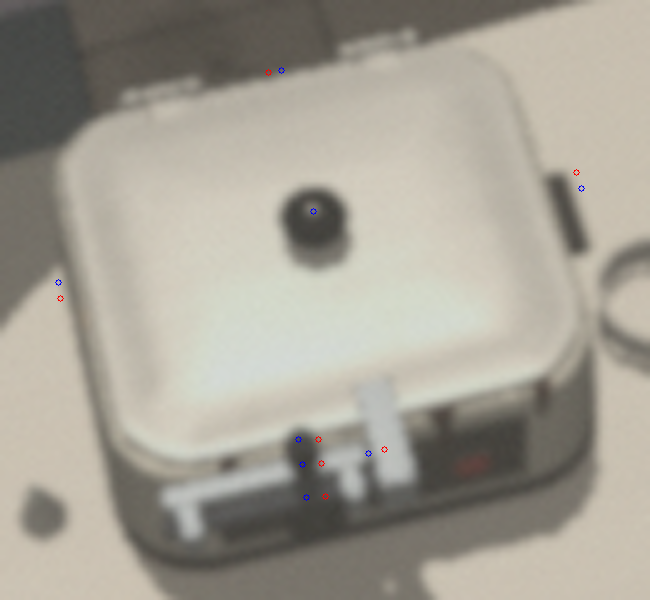

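The two views agree on the grip position. It sits about 8 mm further along +y than the nominal point for the yaw that the rim and hinges give (about π−0.05), so I trust the measured grip. Next I check the yaw from the hinge tabs and the IK for both phases.

```bash
cat >> h.py <<'E'
YAW=np.pi-.05
K0=np.array([.450,.1974,.143]); G0=np.array([.577,.1535,.158])
XM=np.array([np.cos(YAW),np.sin(YAW),0]); YM=np.array([-np.sin(YAW),np.cos(YAW),0]); ZM=np.array([0,0,1.])
HNG=K0+XM*.1095-ZM*.022
def down(sg):
    y=sg*YM; z=-ZM; return R.from_matrix(np.c_[np.cross(y,z),y,z])
def lidpose(th,sg,ztcp,frac=1.):
    # lid rotating about YM: far edge (-XM) rises => axis: (-XM -> +Z) = +YM x(-XM)=+Z
    r=R.from_rotvec(YM*th); p0=np.array([K0[0],K0[1],ztcp])
    return HNG+r.apply(p0-HNG), r*down(sg)
E
python3 - <<'E'
from h import *
s=vision.grab_frame("scene")
q=[onz(s,(230+(x+.5)/5-.5,160+(y+.5)/5-.5),.124) for x,y in((160,95),(378,48))]
d=q[0]-q[1]; print(q,"yaw from hinge",np.arctan2(d[0],-d[1]) , HNG,XM,YM)
for sg in(1,-1):
    print(sg, solve_ik(G0-[0,0,.019],down(sg).as_quat()))
    for th in(0,.35,.7,.75):
        p,r=lidpose(th,sg,.132); j=solve_ik(p,r.as_quat()); print(th,p.round(3),r.as_matrix()[:,2].round(2),None if j is None else np.round(j,2))
E
```

```text
[array([0.33759524, 0.14416992, 0.124     ]), array([0.3461732 , 0.26402255, 0.124     ])] yaw from hinge -0.07144909685356732 [0.34063685 0.20287272 0.121     ] [-0.99875026  0.04997917  0.        ] [-0.04997917 -0.99875026  0.        ]
1 [ 7.30129229e-02  6.07048227e-01  1.58767959e+00 -4.44089210e-16
  9.46864837e-01  1.69380925e+00]
0 [0.45  0.197 0.132] [ 0. -0. -1.] [ 0.19  0.51  1.86 -0.    0.78  1.81]
0.35 [0.44  0.198 0.169] [ 0.34 -0.02 -0.94] [ 0.26  0.37  2.07 -0.29  0.37  2.13]
0.7 [0.417 0.199 0.2  ] [ 0.64 -0.03 -0.76] [ 0.38  0.35  2.3   4.18  0.31 -2.25]
0.75 [0.413 0.199 0.204] [ 0.68 -0.03 -0.73] [ 0.4   0.37  2.33  4.03  0.39 -2.08]
-1 [ 7.30129229e-02  6.07048227e-01  1.58767959e+00 -4.44089210e-16
  9.46864837e-01 -1.44778340e+00]
0 [0.45  0.197 0.132] [ 0.  0. -1.] [ 0.19  0.51  1.86 -0.    0.78 -1.34]
0.35 [0.44  0.198 0.169] [ 0.34 -0.02 -0.94] [ 0.26  0.37  2.07 -0.29  0.37 -1.02]
0.7 [0.417 0.199 0.2  ] [ 0.64 -0.03 -0.76] [0.38 0.35 2.3  4.18 0.31 0.89]
0.75 [0.413 0.199 0.204] [ 0.68 -0.03 -0.73] [0.4  0.37 2.33 4.03 0.39 1.06]
```

```bash
cat >> h.py <<'E'
def lid2(th,a0,zg=.152,sg=-1,back=0.):
    r=R.from_rotvec(YM*th); g=HNG+r.apply(np.array([K0[0],K0[1],zg])-HNG)
    rot=R.from_rotvec(YM*(th+a0))*down(sg); z=rot.as_matrix()[:,2]
    return g+(.019-back)*z, rot.as_quat()
E
python3 - <<'E'
from h import *
for sg in(1,-1):
  for a0 in(-.35,-.45):
    for th in(0,.35,.7,.75):
        j=solve_ik(*lid2(th,a0,sg=sg)); print(sg,a0,th,None if j is None else np.round(j,2))
E
```

```text
1 -0.35 0 [0.15 0.62 1.65 0.07 1.21 1.73]
1 -0.35 0.35 [ 0.19  0.43  1.86 -0.    0.85  1.82]
1 -0.35 0.7 [ 0.28  0.29  2.09 -0.26  0.44  2.12]
1 -0.35 0.75 [ 0.3   0.27  2.13 -0.36  0.38  2.23]
1 -0.45 0 [0.14 0.66 1.6  0.08 1.33 1.72]
1 -0.45 0.35 [0.18 0.46 1.81 0.03 0.98 1.78]
1 -0.45 0.7 [ 0.26  0.29  2.04 -0.14  0.58  1.98]
1 -0.45 0.75 [ 0.27  0.28  2.07 -0.19  0.52  2.05]
-1 -0.35 0 [ 0.15  0.62  1.65  0.07  1.21 -1.41]
-1 -0.35 0.35 [ 0.19  0.43  1.86 -0.    0.85 -1.33]
-1 -0.35 0.7 [ 0.28  0.29  2.09 -0.26  0.44 -1.02]
-1 -0.35 0.75 [ 0.3   0.27  2.13 -0.36  0.38 -0.91]
-1 -0.45 0 [ 0.14  0.66  1.6   0.08  1.33 -1.42]
-1 -0.45 0.35 [ 0.18  0.46  1.81  0.03  0.98 -1.36]
-1 -0.45 0.7 [ 0.26  0.29  2.04 -0.14  0.58 -1.16]
-1 -0.45 0.75 [ 0.27  0.28  2.07 -0.19  0.52 -1.1 ]
```

Leaning the tool back 0.4 rad from the knob axis avoids the wrist singularity. Now the bolt.

```bash
python3 - <<'E'
from h import *
q=down(-1).as_quat()
arm.move_ptp(G0+[0,0,.10],q)
arm.move_linear(G0+[0,0,-.017],feed=.12)
s=arm.sense(); print(s["clock"],s["position"],s["ft_force"])
arm.grip(0.0,25)
s=arm.sense(); print(s["clock"],s["grip_width"],s["ft_force"])
f=vision.grab_frame("top"); cv2.imwrite("pics/t1.png",cv2.resize(f["pixels"][120:270,250:420],None,fx=4,fy=4))
f=vision.grab_frame("scene"); cv2.imwrite("pics/s1.png",cv2.resize(f["pixels"][150:290,220:380],None,fx=4,fy=4))
E
```

```text
4.325 [0.57769293 0.15354119 0.1417667 ] [-0.22849751 -0.1958573   0.19189983]
4.9583 0.17918651643599923 [ 0.13382962 -1.10183455  1.54212289]
```

View pics/s1.png

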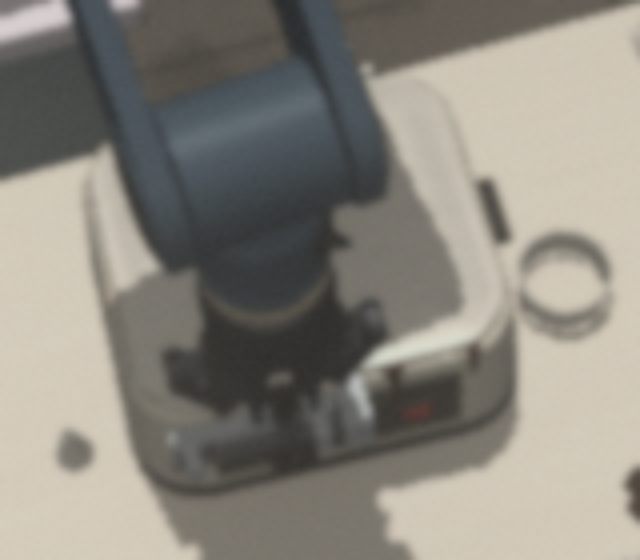

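The gripper has closed on the bolt handle at scene zoom (285,390). Its width of about 15 mm matches the 16 mm grip. Now I draw the bolt in steps, watching the force.

```bash
python3 - <<'E'
from h import *
p0=arm.sense()["position"]
d=0
for d in [.015,.030,.034,.037,.040,.043,.046,.049]:
    arm.move_linear(p0+YM*d,feed=.06)
    s=arm.sense(); F=s["ft_force"]@YM; print(d,((s["position"]-p0)@YM).round(4),s["ft_force"].round(1),round(s["clock"],2),round(s["grip_width"],3))
    if F<-14: break
E
```

```text
0.015 0.0161 [-2.2 -1.8  2.8] 5.46 0.178
0.03 0.0312 [-3.3 -3.5  3.3] 5.86 0.176
0.034 0.0344 [-3.4 -0.7  3.8] 6.11 0.175
0.037 0.037 [-4.4  1.1  4.9] 6.36 0.174
0.04 0.0397 [-4.   2.8  4.6] 6.61 0.173
0.043 0.0399 [-3.6 11.3  3.2] 6.86 0.18
0.046 0.04 [-4.  19.5  3.2] 7.11 0.174
```

```bash
python3 - <<'E'
from h import *
p=arm.sense()["position"]
arm.move_linear(p+YM*-.0005,feed=.06)
arm.grip(0.8); print(arm.sense()["ft_force"].round(1))
p=arm.sense()["position"]
arm.move_linear([p[0],p[1],.25],feed=.15)
arm.move_ptp(*lid2(0,-.4,back=.11))
print(arm.sense()["clock"])
f=vision.grab_frame("top"); cv2.imwrite("pics/t2.png",cv2.resize(f["pixels"][140:270,260:420],None,fx=4.5,fy=4.5))
f=vision.grab_frame("scene"); cv2.imwrite("pics/s2.png",cv2.resize(f["pixels"][150:290,220:380],None,fx=4,fy=4))
E
```

```text
[ 0.6 -0.2  0.8]
9.3417
```

View pics/t2.png

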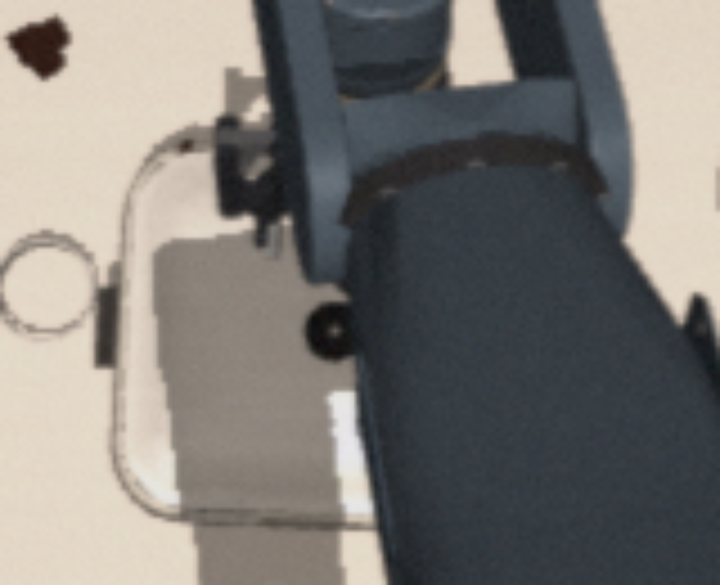

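View pics/s2.png

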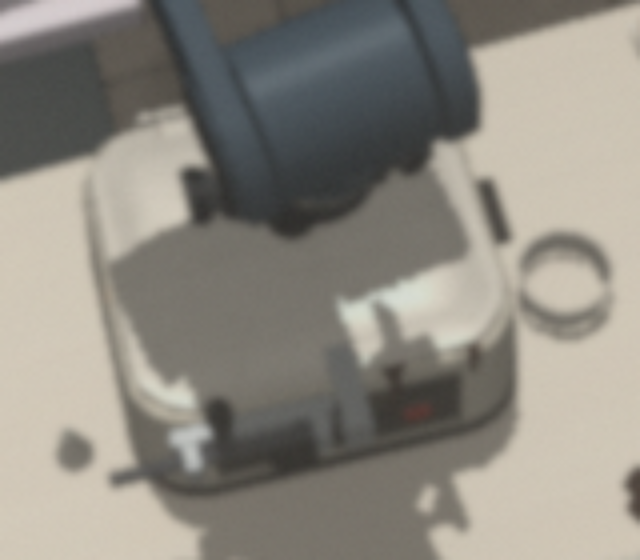

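The bolt handle (scene zoom (218,410)) now stands against the right bracket and the rod sticks out past it, so the bolt is at its stop. I'll check the hand position by projection before descending.

```bash
python3 - <<'E'
from h import *
s=arm.sense(); r=R.from_quat(s["ee_rot"]).as_matrix(); print(s["position"],r[:,2],r[:,1],s["qpos"].round(2),s["grip_width"])
t=vision.grab_frame("top"); c=vision.grab_frame("scene")
for d in(-.057,0,.057):
    P=s["position"]+r[:,1]*d-.019*r[:,2]
    print(d,(proj(t,P)-[260,140])*4.5,(proj(c,P)-[220,150])*4)
# handle travel in scene view
g=onz(c,(220+218/4-.4,150+405/4-.4),.170); g0=onz(c,(290.2,249.5),.170); print((g-g0)@YM,(g-g0)@XM)
E
```

```text
[0.48600777 0.19466251 0.23575721] [-0.38724568  0.01921596 -0.92177629] [ 5.08133883e-02  9.98708026e-01 -5.27383784e-04] [ 0.13  0.55  1.44  0.07  1.54 -1.41] 0.803890536842888
-0.057 [454.049766   235.95992378] [200.53325357 207.95965941]
0 [344.89421582 232.56312616] [296.26717603 184.95910457]
0.057 [235.65924849 229.17161972] [390.75024698 162.248841  ]
0.037599736307951166 0.0069896375558678465
```

```bash
python3 - <<'E'
from h import *
p,q=lid2(0,-.4); arm.move_linear(p,q,feed=.1)
s=arm.sense(); print(s["clock"],s["position"]-p,s["ft_force"].round(1))
arm.grip(0.0,60)
s=arm.sense(); print(s["clock"],s["grip_width"]*85,s["ft_force"].round(1),s["torque"].round(2))
f=vision.grab_frame("scene"); cv2.imwrite("pics/s3.png",cv2.resize(f["pixels"][150:290,220:380],None,fx=4,fy=4))
f=vision.grab_frame("top"); cv2.imwrite("pics/t3.png",cv2.resize(f["pixels"][140:270,260:420],None,fx=4.5,fy=4.5))
E
```

```text
10.7917 [7.24860050e-04 6.17916518e-05 3.95108448e-04] [-0.  -0.1 -0.6]
11.2333 30.200088122963166 [ 1.2 -1.9  5. ] [-0.33  0.06  0.19]
```

View pics/s3.png

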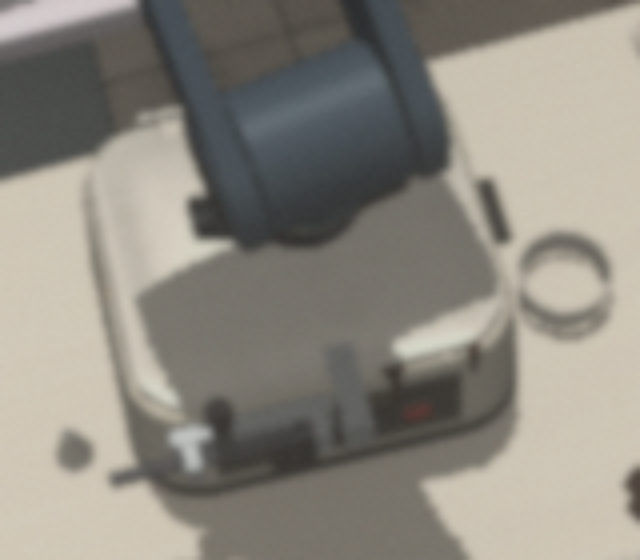

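The hand is on the knob, but the 30 mm width suggests the pads sit high on a rounded knob. I'll regrip 4 mm lower.

```bash
python3 - <<'E'
from h import *
arm.grip(0.55)
p,q=lid2(0,-.4,zg=.148); arm.move_linear(p,q,feed=.03)
s=arm.sense(); print(s["clock"],s["ft_force"].round(1))
arm.grip(0.0,80)
s=arm.sense(); print(s["clock"],s["grip_width"]*85,s["ft_force"].round(1),s["torque"].round(2))
E
```

```text
11.925 [-0.5 -0.9  0.4]
12.2333 29.45001308070732 [ 0.1 -0.4  4.6] [-0.13  0.1   0.13]
```

```bash
python3 - <<'E'
from h import *
for th in(.06,.12,.2,.3):
    arm.move_linear(*lid2(th,-.4,zg=.148),feed=.05)
    s=arm.sense(); print(th,round(s["clock"],2),s["ft_force"].round(1),s["torque"].round(2),round(s["grip_width"]*85,1))
    if np.linalg.norm(s["ft_force"])>25: break
f=vision.grab_frame("scene"); cv2.imwrite("pics/s4.png",cv2.resize(f["pixels"][150:290,220:380],None,fx=4,fy=4))
E
```

```text
0.06 12.51 [ 1.5 -1.8 -3. ] [-0.23 -0.52  0.08] 29.8
0.12 12.78 [ 1.5 -1.5 -3.6] [-0.41 -0.64  0.14] 29.4
0.2 13.1 [ 3.2 -2.6 -3. ] [-0.55 -0.65  0.02] 29.9
0.3 13.46 [ 4.1 -3.6 -1.5] [-0.6  -0.58  0.08] 29.8
```

View pics/s4.png

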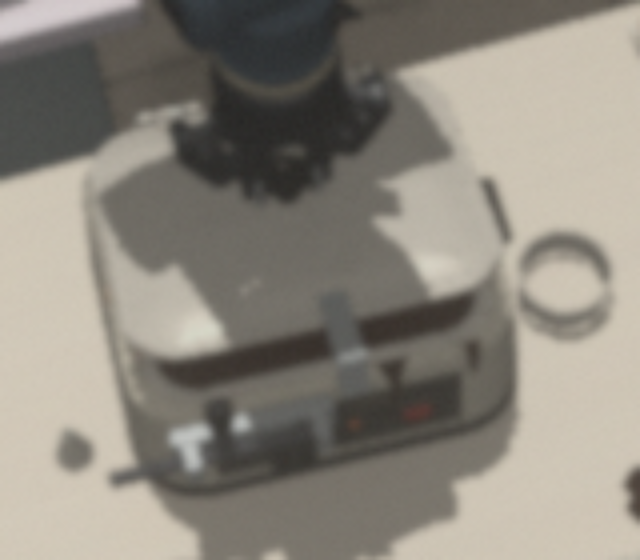

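The lid is rising with the hand: a dark gap shows under its far edge at scene zoom (320,345), and the bolt is still drawn. I continue to 40 degrees.

```bash
python3 - <<'E'
from h import *
for th in(.4,.5,.6,.7):
    arm.move_linear(*lid2(th,-.4,zg=.148),feed=.05)
    s=arm.sense(); print(th,round(s["clock"],2),s["ft_force"].round(1),s["torque"].round(2),round(s["grip_width"]*85,1))
    if np.linalg.norm(s["ft_force"])>30: break
arm.sleep(.3); s=arm.sense(); p,q=lid2(.7,-.4,zg=.148)
print(s["position"]-p,(R.from_quat(s["ee_rot"])*R.from_quat(q).inv()).as_rotvec())
for n,(x0,y0,w,h) in (("scene",(220,140,160,145)),("top",(260,140,150,130))):
    f=vision.grab_frame(n); im=cv2.resize(f["pixels"][y0:y0+h,x0:x0+w],None,fx=4,fy=4)
    cv2.imwrite(f"pics/{n}5.png",im)
E
```

```text
0.4 13.87 [ 4.2 -4.1 -0.2] [-0.76 -0.65 -0.07] 29.9
0.5 14.22 [ 3.4 -2.9  0.1] [-0.74 -0.56 -0.1 ] 29.5
0.6 14.58 [ 4.6 -2.8  1.1] [-0.75 -0.58 -0.24] 29.6
0.7 14.94 [ 4.4 -2.7  3. ] [-0.82 -0.56 -0.25] 29.7
[0.00166309 0.00019171 0.00060954] [ 0.00046408 -0.0014943  -0.00079932]
```

View pics/scene5.png

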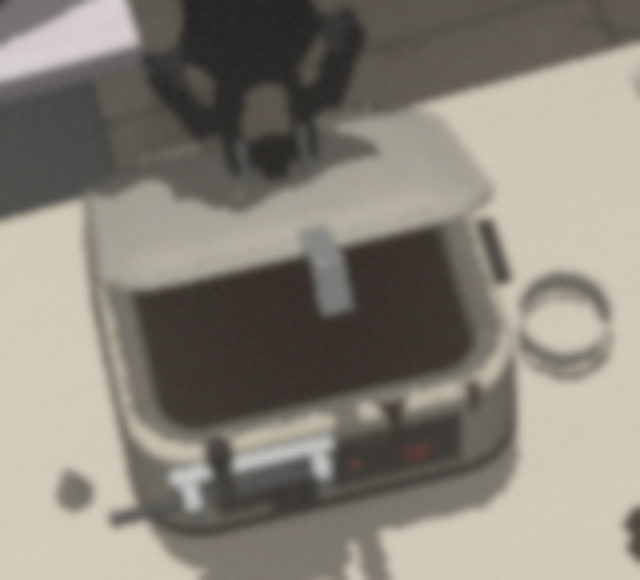

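View pics/top5.png

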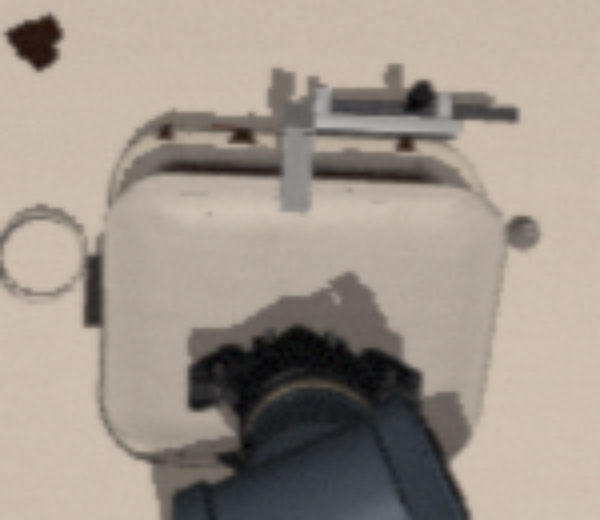

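The lid stands well open, with the knob in the jaws at scene zoom (272,155), the bolt still drawn, and the ring and nozzle unmoved. I'll cross-check the angle by triangulating the inner end of the lid's strap, shut against now.

```bash
python3 - <<'E'
from h import *
t=vision.grab_frame("top"); c=vision.grab_frame("scene")
def ang(P):
    v=P-HNG; return np.arctan2(v[2],-(v@XM)), np.hypot(v[2],v@XM), v@YM
shut=tri([ray(t,(260+363/5-.4,145+182/5-.4)),ray(c,(225+319/4-.4,155+325/4-.4))])
now=tri([ray(t,(260+297/4-.4,140+210/4-.4)),ray(c,(220+315/4-.4,140+228/4-.4))])
print(shut,ang(shut)); print(now,ang(now)); print("angle",ang(now)[0]-ang(shut)[0])
# predicted views of lid-fixed knob centre
print(arm.sense()["clock"],arm.sense()["qvel"].round(4))
E
```

```text
[0.53666727 0.19949186 0.12437747] (np.float64(0.017234291180031218), np.float64(0.19598351050465962), np.float64(-0.006420802068984778))
[0.49361547 0.20240662 0.24749101] (np.float64(0.6914416137683319), np.float64(0.19837111297751284), np.float64(-0.007180229620446016))
angle 0.6742073225883007
15.4417 [-0.0006  0.0004  0.0001 -0.0003  0.002  -0.002 ]
```

Both measures agree: the hand pose gives 0.70 rad and the images give 0.67–0.69 rad, inside 0.593–0.803. The arm is still, so I hand in.

```bash
python3 - <<'E'
from h import *
arm.sleep(.4); s=arm.sense(); print(s["clock"],s["grip_width"]*85,s["ft_force"].round(1))
print(job.close_job())
E
```

```text
15.8417 29.611311824004247 [ 4.2 -1.6  3. ]
the job is handed in; nothing more can be done
None
```

I drew the bolt back to its stop, lifted the lid by its knob to about 40 degrees, and handed the job in at 15.8 s with the lid still held. No verdict was reported.

**Bolt:** It stopped after about 40 mm of hand travel, with the push rising to about 19 N and no further movement. By then the handle stood against its end bracket.

**Lid:** The hand pose gives 0.70 rad and triangulating the strap on the lid's edge gives about 0.67 to 0.69 rad, against a target of 0.698. The grip was steady at about 30 mm and the arm was at rest. The ring cutter and nozzle looked unmoved in the last pictures. I did not check the thermometer and spatula in a final picture, but the arm worked only over the melter.

**Checks that disagreed:**
- **Bolt start:** The handle appeared about 7 to 8 mm further along its travel than the text's shut position, using the yaw taken from the melter's edges. One image measure of the total travel gave 38 mm. I relied on contact with the stop rather than on these numbers.
- **Knob width:** The gripper read about 30 mm against the stated 35 mm, and regripping 4 mm lower did not change that. The grip did not slip.

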